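# Pull the sample tub forward with the hook

## Task

Pick up the red-handled pull hook, hook its claw over the front lip of the orange tub of sample jars deep in the shelf, and drag the tub straight forward until its front edge stands on the yellow strip. Touch the orange tub with the hook only and leave the grey tub where it is. Then stand the hook back on the bench, upright and clear of the shelf, and let go.

Things in the scene. Friction and masses are not known exactly. Their poses are not given: they have to be found in the camera images.
- hook: Pull hook standing on the bench on handle and claw, 0.15 kg. Origin: middle of the claw's lower edge; x from handle to claw, z up. Red block handle 90 long (x), 24 wide, 40 high from z = 0, its centre at x = -140. Steel claw plate 44 wide (y), 5 thick (x -2.5 to 2.5), z 0 to 38; a steel bar 14 wide, z 30 to 38, joins them, leaving a gap 92 long, 30 high. Where it stands is free to put it back.
- tub_orange: Orange open tub, six brown jars fixed in its rear half; to be pulled. 130 deep (x), 115 wide (y), 60 high, walls 5. Origin: centre of underside; x to its rear, z up. Front wall x = -65 (outside) to -60 (inside); nothing inside from x = -60 to 0. Loose, about 0.4 kg, slides. In one of three places side by side, 145 apart; the others hold the grey tub and a closed carton 75 high.
- tub_grey: Grey open-topped tub of the same size and frame as the orange one, with wooden blocks fixed in its rear half. Loose; leave it where it stands.
- shelf: Fixed shelf. Origin: bench level under the middle of the yellow strip; x deeper into the shelf, z up. White board, top at z = 20, x -25 to 285, 460 wide (y). Flush strip, x -20 to 20, all across. Wire roof from x = 90 back, z 200 to 212, on posts at y = -224 and 224. Tub fronts start at x = 100 to 130, under the roof; keep gripper and fingers in front of x = 90.
There are look-alikes about, which are no part of the job. There is more than one size of the tub_orange; the one meant has the size given above. Leave any turquoise look-alike of the hook alone.

How it is judged:
By the outcome, as a careful person would: the job done as asked, in the order asked, and still so for the second after the job is handed in, with the robot touching nothing.
It also fails if it takes over 64 s, if anything falls off the work surface, if the arm or the gripper's body presses on something with over 40 N, if the wrist force passes 120 N, or if a joint passes its speed limit or range.

## Robot

A 7-joint arm with a two-finger parallel gripper is mounted at the origin on the work surface. World frame = base frame: x ahead of the robot, y to its left, z up, the work surface at z = 0. Lengths are in mm, angles in rad, forces in N, time in s.
With the tool pointing down it reaches from about 350 to 900 mm from the base axis. Payload 8.1 kg.
Tool frame: the origin (TCP) lies midway between the tips of the shut fingers; the grasp point (between the pads) lies 19 mm behind it (hold_point_z is the z of the grasp point in the tool frame, in mm); z points along the fingers, y is the line along which they close (so a half turn about z gives the same grasp; the last joint's range is limited). The gripper opens to 92 mm and grips with 3 to 60 N. Pads are 19 mm wide; open, the fingers measure 130 mm over their backs; the gripper's body (75 mm by 190 mm) begins 47 mm behind the grasp point.
Start: joints at [1.07, 0.434, 0.025, 1.573, -0.012, 1.134, -0.075], TCP at [242.098, -576.221, 226.742] pointing down, gripper open.
Joint ranges: [-2.62, 2.62], [-0.44, 2.09], [-1.27, 1.32], [0.08, 2.57], [-1.32, 4.46], [0.12, 2], [-2.74, 2.74]. Speed limits (rad/s): [2.22, 2.22, 3.01, 3.01, 3.14, 3.14, 3.14].

## Interface

Orientations are given as a 3x3 rotation matrix whose columns are the frame's x, y, z axes.
In Python, from bench import * gives the robot as it stands.
- The arm moves only by the tool move_arm, never from a script. Its argument "rows" is a list of rows, each a list of 6 numbers: the shift along the world's x, y, z in cm, then the turn, a rotation vector about the world's x, y, z in rad. In form: [[x, y, z, ax, ay, az], ...]. A call has exactly 5 rows; each row is the pose to reach, as a shift and turn from the pose commanded when the call began; what a row does not reach only later rows make up. A row lasts 1/10 s, in which the tool goes at most 50 mm and 8.59 degrees, less where a joint would pass 70% of its speed; a pose out of reach is approached as far as the arm can. A call with a gripper value outside its range is refused whole. "jaw" is the opening, from 0 (shut) to 1 (fully open), set as the call begins (left out, the last holds). The fingers move at their own pace and stop on an object; "newtons" is the grip in N (left out, the last holds). Time passes only in rows, so rows that repeat a pose let the fingers close, or fill a call up. It gives the time, the measured TCP pose, the force, the opening and the grip force at its end, in the units of the state.
- get_obs(): the state, without advancing time (a new reading comes with each control period).
- get_image(name): name is "scene" or "top" or "wrist"; returns a dict with "color" (400x640x3 uint8, red, green, blue), "fx", "fy", "cx", "cy" (pixels), "R" (3x3) and "t" (3): a world point X has camera coordinates R X + t. Camera axes: x right, y down, z forward; pixel columns grow to the right and rows downward; lengths in mm; the calibration is good to about 2 mm. A picture is of the moment at which its call begins. There is no depth.
- finish_job(): hands the job in; it is judged then, once.
Trained networks look in a picture, given as the dict that the camera call returned (one of the last four; its "shot" number tells which), for a name from the list of things; names that differ only in an ending like _2 or _b are one class to them, and where a whole thing is asked for, a point or a joint stands for the part that bears it (a point fixed in the world has none). Each returns a list of dicts, best first, with "score" (0 to 1); they miss things now and then, are a little off and sometimes report something else, mostly with a low value. They report only what shows in the picture. A call takes as long as a camera call. They do not tell look-alikes from the thing itself.
- search_frame(target, picture): "pixel" ([column, row] in pixels, amid what is visible of it).
- place_of(target, picture): "pixel" ([column, row] in pixels: a listed point, or the origin of a listed thing).
The state is a dict: "clock": time; "joint_pos": joint angles; "joint_velocities": joint speeds; "effort": joint torques, N m; "position": TCP position; "tool_rot": TCP orientation; "ft_force": force on the tool from outside, world axes, zero at the start; "wrist_torque": the same for the moment, N m; "grip_width": finger opening in mm; "gripper_force": force on a finger pad.
Only numpy, scipy, OpenCV 4.12 (cv2) and the standard library are available. Lean on these libraries where they do the work, as an engineer would, in place of code of your own. Each camera call takes 0.05 s, during which the arm holds its last target. There are 200 camera calls.

## Working session

There is one attempt and no reset: what is moved stays moved. The work goes in short steps, Python scripts to look and compute and a tool call to move; the robot and the scene stay as the last step left them, time stands still between calls to the robot, and variables do not carry over. Pictures are saved under pics/ and viewed, at most 10 in all, crops included, and the job is handed in when it is done.

Besides the shell and the picture viewer there is one more tool, called after "Request:" by a JSON object that holds its "api" and its "payload". move_arm: Moves the arm, as the interface text tells. Its arguments: {"type":"object","properties":{"rows":{"type":"array","items":{"type":"array","items":{"type":"number"}}},"jaw":{"type":"number"},"newtons":{"type":"number"}},"required":["rows"]}

```bash
mkdir -p pics; cat > h.py <<'E'
from bench import *
import numpy as np, cv2
def ray(p,px):
    d=np.array([(px[0]-p["cx"])/p["fx"],(px[1]-p["cy"])/p["fy"],1.]);R=np.array(p["R"]);t=np.array(p["t"])
    return -R.T@t, R.T@d
def onz(p,px,z):
    c,d=ray(p,px); return c+d*(z-c[2])/d[2]
def proj(p,X):
    c=np.array(p["R"])@np.array(X)+np.array(p["t"]); return np.array([p["cx"]+p["fx"]*c[0]/c[2],p["cy"]+p["fy"]*c[1]/c[2]])
def save(p,n): cv2.imwrite("pics/"+n,p["color"][:,:,::-1])
E
python3 - <<'E'
from h import *
np.set_printoptions(precision=1,suppress=True)
o=get_obs();print(o["clock"],o["position"],np.array(o["tool_rot"]))
ims=[]
for n in("top","scene"):
    p=get_image(n);ims.append(p["color"]);print(n,p["fx"],ray(p,(320,200)))
    save(p,n+".png")
    for t in("hook","tub_orange","tub_grey","shelf"):
        for f in(search_frame,place_of):
            print(t,f.__name__,[(np.round(r["pixel"]),round(r["score"],2),onz(p,r["pixel"],0 if t in("hook","shelf") else 20)[:2]) for r in f(t,p)])
E
```

```text
0.0 [ 241.8 -575.8  226. ] [[ 0.9  0.4 -0. ]
 [ 0.4 -0.9  0. ]
 [-0.  -0.  -1. ]]
top 405.42229797863575 (array([ 519.9,  -93.8, 1020.6]), array([ 0.1,  0. , -1. ]))
hook call [(array([498., 279.]), 0.94, array([ 407.9, -506.5])), (array([420., 242.]), 0.61, array([ 493.5, -315.2]))]
hook call [(array([406., 196.]), 0.68, array([ 608.8, -280.7])), (array([467., 238.]), 0.6, array([ 505.6, -431.6]))]
tub_orange call [(array([359., 277.]), 0.82, array([ 404.7, -165. ])), (array([300., 133.]), 0.77, array([758.8,  -8.2])), (array([384., 152.]), 0.75, array([ 714.2, -219.2])), (array([244., 175.]), 0.28, array([647.9, 127.9]))]
tub_orange call [(array([357., 277.]), 0.98, array([ 404.3, -160.4])), (array([305., 139.]), 0.95, array([743.6, -21.4])), (array([384., 152.]), 0.86, array([ 714. , -219.4]))]
tub_grey call [(array([247., 134.]), 0.8, array([752.5, 124.1]))]
tub_grey call [(array([248., 138.]), 0.81, array([741.3, 122.4]))]
shelf call [(array([242., 173.]), 0.58, array([655.5, 137.9]))]
shelf call [(array([246., 209.]), 0.59, array([563.9, 124.4]))]
scene 389.2923285490563 (array
[... 206 characters left out ...]
 0.84, array([ 596.7, -278.9])), (array([176., 238.]), 0.63, array([ 492.5, -439. ]))]
tub_orange call [(array([282., 275.]), 0.88, array([ 709.9, -224.7])), (array([370., 248.]), 0.8, array([732.5,   2.5])), (array([264., 177.]), 0.77, array([ 409.4, -165.1]))]
tub_orange call [(array([284., 276.]), 0.9, array([ 714.3, -220.5])), (array([266., 182.]), 0.85, array([ 428.7, -167.4])), (array([369., 254.]), 0.56, array([744.1,  -7.9]))]
tub_grey call [(array([416., 225.]), 0.56, array([720.6, 143. ]))]
tub_grey call [(array([408., 230.]), 0.85, array([723.7, 117. ]))]
shelf call [(array([396., 221.]), 0.83, array([680.9, 112.6]))]
shelf call [(array([375., 191.]), 0.73, array([569.6, 107.1]))]
```

View pics/top.png

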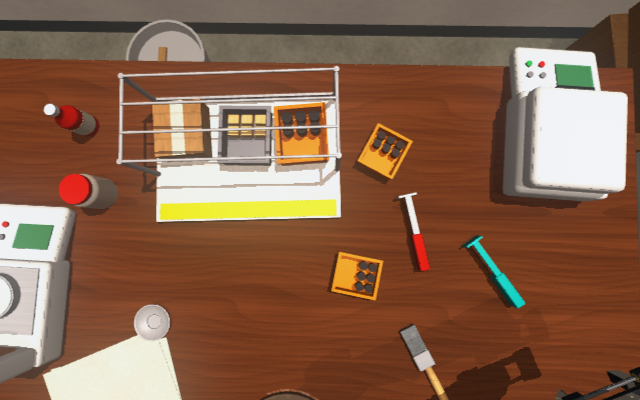

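View pics/scene.png

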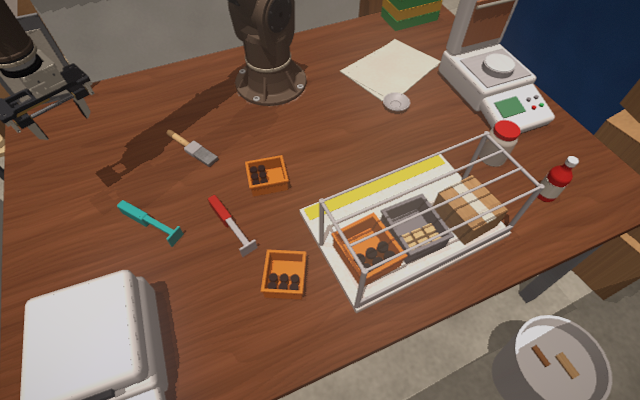

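Candidates (top view): orange tub at (300,133) in the shelf, versus the small ones at (384,152) and (357,277). Hook: red at (414,232), versus turquoise at (497,272). I choose (300,133) and the red hook, and check both in one close crop.

```bash
python3 - <<'E'
from h import *
np.set_printoptions(precision=1,suppress=True)
p=get_image("top");c=p["color"]
hsv=cv2.cvtColor(c,cv2.COLOR_RGB2HSV)
def rect(mask,z,roi,n):
    m=np.zeros_like(mask);x0,y0,x1,y1=roi;m[y0:y1,x0:x1]=mask[y0:y1,x0:x1]
    ys,xs=np.nonzero(m);P=np.array([onz(p,(x,y),z)[:2] for x,y in zip(xs,ys)],np.float32)
    r=cv2.minAreaRect(P);print(n,len(xs),r,"\n",cv2.boxPoints(r))
H,S,V=hsv[...,0].astype(int),hsv[...,1].astype(int),hsv[...,2].astype(int)
rect((abs(H-30)<5)&(S>180)&(V>150),20,(140,190,350,230),"strip")
rect(((H<4)|(H>176))&(S>200)&(V>120),40,(395,225,440,280),"handle")
rect((V>150)&(S<60),36,(395,185,425,240),"claw+bar")
rect((abs(H-13)<6)&(S>190)&(V>170),80,(268,95,335,175),"orange")
k=c[80:285,225:445];cv2.imwrite("pics/crop.png",cv2.resize(k,None,fx=2.9,fy=2.9,interpolation=cv2.INTER_CUBIC)[:,:,::-1])
E
```

```text
strip 2596 ((563.9205932617188, 116.05506896972656), (36.942501068115234, 436.9530944824219), 2.8878538608551025) 
 [[ 534.5  333.3]
 [ 556.5 -103.1]
 [ 593.4 -101.2]
 [ 571.4  335.2]]
handle 351 ((471.0406494140625, -308.6454772949219), (87.07135009765625, 22.702560424804688), 13.851713180541992) 
 [[ 426.1 -308. ]
 [ 431.5 -330.1]
 [ 516.  -309.2]
 [ 510.6 -287.2]]
claw+bar 286 ((563.0518798828125, -280.3818664550781), (97.54151153564453, 41.67510223388672), 5.01240873336792) 
 [[ 512.6 -263.9]
 [ 516.3 -305.4]
 [ 613.5 -296.9]
 [ 609.8 -255.4]]
orange 1295 ((744.8541259765625, -16.232528686523438), (136.66419982910156, 119.1561050415039), 5.738045692443848) 
 [[670.9  36.2]
 [682.8 -82.3]
 [818.8 -68.7]
 [806.9  49.9]]
```

View pics/crop.png

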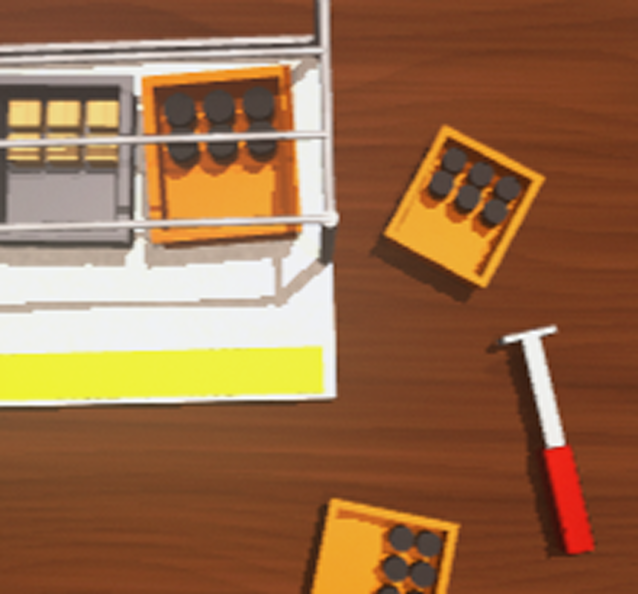

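The crop shows the shelf tub with six jars, full size (same as the grey one), front rim from (152,243) to (298,235) in the crop. The red hook's handle is at (570,500) and its claw at (530,335). Choice confirmed.

```bash
python3 - <<'E'
from h import *
np.set_printoptions(precision=3,suppress=True)
p=get_image("top")
cr=lambda x,y:(225+(x+.5)/2.9-.5,80+(y+.5)/2.9-.5)
O=np.array([564,116]);ex=np.array([np.cos(.0504),np.sin(.0504)]);ey=np.array([-ex[1],ex[0]])
for n,a in {"rimFL":(152,243),"rimFR":(298,235),"rimRL":(143,80),"rimRR":(288,66)}.items():
    w=onz(p,cr(*a),80)[:2];print(n,w,(w-O)@ex,(w-O)@ey)
o=get_obs();R=np.array(o["tool_rot"]);print(o["position"],R[:,0],np.arctan2(R[1,0],R[0,0]),o["joint_pos"],o["grip_width"])
E
```

```text
rimFL [670.056  37.169] 101.95013629733961 -84.07341546327257
rimFR [679.276 -80.885] 105.21117632157575 -202.44252005757062
rimRL [804.542  49.29 ] 236.87547381737124 -78.7438033564545
rimRR [818.489 -69.131] 244.8394583374225 -197.71650521441384
[ 242.107 -576.224  226.755] [0.922 0.387 0.   ] 0.3976756709245963 [ 1.07   0.434  0.025  1.573 -0.012  1.134 -0.075] 91.82206826667542
```

Request:
{"api": "move_arm", "payload": {"rows": [[2.9,3.3,0,0,0,-0.02],[5.8,6.7,0,0,0,-0.04],[8.7,10,0,0,0,-0.08],[11.6,13.4,0,0,0,-0.12],[14.5,16.7,0,0,0,-0.156]], "jaw": 1}}

```text
clock: 1.5
position: [388.1, -407.8, 226.9]
tool_rot: [[0.971, 0.238, 0.0], [0.238, -0.971, -0.0], [0.0, 0.0, -1.0]]
ft_force: [0.3, -0.9, -0.5]
grip_width: 91.7
gripper_force: 0.0
```

Request:
{"api": "move_arm", "payload": {"rows": [[2.8,3.3,-1,0,0,0],[5.6,6.6,-3,0,0,0],[8.4,10,-6,0,0,0],[8.4,10,-8,0,0,0],[8.4,10,-10,0,0,0]]}}

```text
clock: 2.0
position: [472.4, -307.1, 125.7]
tool_rot: [[0.97, 0.243, 0.0], [0.243, -0.97, 0.001], [0.0, -0.001, -1.0]]
ft_force: [-0.3, -1.2, 0.9]
grip_width: 91.9
gripper_force: 0.0
```

```bash
python3 - <<'E'
from h import *
np.set_printoptions(precision=3,suppress=True)
o=get_obs();R=np.array(o["tool_rot"]);print(o["clock"],o["position"],np.arctan2(R[1,0],R[0,0]),o["ft_force"])
p=get_image("wrist");c=p["color"];save(p,"w1.png")
hsv=cv2.cvtColor(c,cv2.COLOR_RGB2HSV);H,S,V=[hsv[...,i].astype(int) for i in range(3)]
m=((H<5)|(H>175))&(S>200)&(V>90)
n,l,st,ce=cv2.connectedComponentsWithStats(m.astype(np.uint8));k=1+np.argmax(st[1:,4]);print(st[k])
ys,xs=np.nonzero(l==k);P=np.array([onz(p,(x,y),40)[:2] for x,y in zip(xs,ys)],np.float32)
r=cv2.minAreaRect(P);print(r,cv2.boxPoints(r))
print([(r["pixel"],r["score"],onz(p,r["pixel"],0)[:2]) for r in place_of("hook",p)])
print(proj(p,[471,-309,40]), proj(p,[607,-275,0]))
E
```

```text
2.0 [ 472.365 -307.074  125.726] 0.24557972725995683 [-0.275 -1.185  0.905]
[334 154   1   1   1]
((517.9890747070312, -305.8714599609375), (0.0, 0.0), 0.0) [[ 517.989 -305.871]
 [ 517.989 -305.871]
 [ 517.989 -305.871]
 [ 517.989 -305.871]]
[([446.6, 197.2], 0.87, array([ 500.227, -434.296])), ([327.4, 45.3], 0.74, array([ 609.088, -277.41 ]))]
[324.209 205.557] [324.299  47.035]
```

View pics/w1.png

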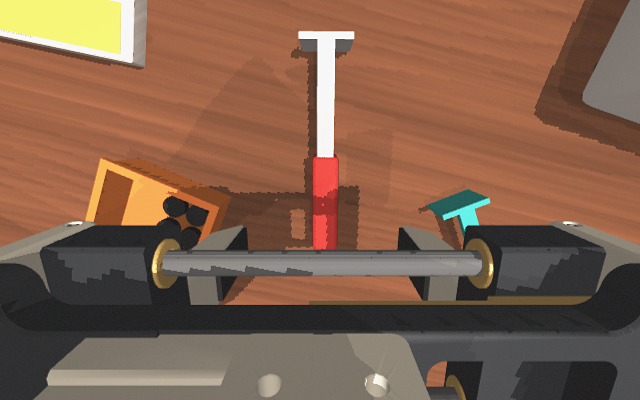

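The wrist view shows the red handle centred between the fingers (column 325, predicted 324) and the bar running straight up the picture, so the tool is aligned. Descending.

Request:
{"api": "move_arm", "payload": {"rows": [[-0.1,-0.1,-3,0,0,0],[-0.1,-0.1,-6,0,0,0],[-0.1,-0.1,-9,0,0,0],[-0.1,-0.1,-11,0,0,0],[-0.1,-0.1,-12,0,0,0]]}}

```text
clock: 2.6
position: [469.7, -310.5, 6.0]
tool_rot: [[0.971, 0.239, -0.001], [0.239, -0.971, 0.0], [-0.001, -0.001, -1.0]]
ft_force: [-0.9, 0.9, -0.6]
grip_width: 91.7
gripper_force: 0.0
```

Request:
{"api": "move_arm", "payload": {"rows": [[0,0,0,0,0,0],[0,0,0,0,0,0],[0,0,0,0,0,0],[0,0,0,0,0,0],[0,0,0,0,0,0]], "jaw": 0, "newtons": 40}}

```text
clock: 3.1
position: [470.5, -310.4, 7.5]
tool_rot: [[0.971, 0.239, 0.001], [0.239, -0.971, -0.001], [0.001, 0.001, -1.0]]
ft_force: [-0.6, 0.3, 1.0]
grip_width: 56.8
gripper_force: 0.0
```

Request:
{"api": "move_arm", "payload": {"rows": [[0,0,0,0,0,0],[0,0,0,0,0,0],[0,0,0,0,0,0],[0,0,0,0,0,0],[0,0,0,0,0,0]]}}

```text
clock: 3.6
position: [470.1, -310.2, 6.7]
tool_rot: [[0.971, 0.239, -0.0], [0.239, -0.971, 0.0], [-0.0, -0.0, -1.0]]
ft_force: [-0.2, 0.6, -0.2]
grip_width: 23.6
gripper_force: 40.0
```

Request:
{"api": "move_arm", "payload": {"rows": [[0,0,1.5,0,0,0],[0,0,4,0,0,0],[0,0,7,0,0,0],[0,0,10,0,0,0],[0,2,10,0,0,0]]}}

```text
clock: 4.1
position: [471.8, -294.0, 110.5]
tool_rot: [[0.972, 0.235, 0.006], [0.236, -0.972, -0.005], [0.004, 0.006, -1.0]]
ft_force: [0.4, 0.0, -1.8]
grip_width: 23.8
gripper_force: 40.0
```

Request:
{"api": "move_arm", "payload": {"rows": [[0.2,3.5,0,0,0,-0.02],[0.4,7.5,0,0,0,-0.05],[0.6,11.5,0,0,0,-0.09],[0.8,15.5,0,0,0,-0.13],[0.8,19.5,0,0,0,-0.16]]}}

```text
clock: 4.6
position: [477.9, -93.6, 106.7]
tool_rot: [[0.997, 0.08, 0.0], [0.08, -0.997, 0.0], [0.0, -0.0, -1.0]]
ft_force: [0.4, -0.4, -0.1]
grip_width: 24.1
gripper_force: 40.0
```

Request:
{"api": "move_arm", "payload": {"rows": [[0,2.5,0,0,0,0],[0,4.5,0,0,0,0],[0,5.6,0,0,0,0],[0,5.6,0,0,0,0],[0,5.6,0,0,0,0]]}}

```text
clock: 5.1
position: [478.0, -40.2, 106.7]
tool_rot: [[0.997, 0.081, -0.0], [0.081, -0.997, -0.001], [-0.0, 0.001, -1.0]]
ft_force: [-0.2, -0.9, -1.5]
grip_width: 23.9
gripper_force: 40.0
```

```bash
python3 - <<'E'
from h import *
np.set_printoptions(precision=3,suppress=True)
o=get_obs();R=np.array(o["tool_rot"]);print(o["clock"],o["position"],np.arctan2(R[1,0],R[0,0]),o["ft_force"],o["grip_width"])
p=get_image("wrist");save(p,"w2.png")
for t,z in(("hook",99),("tub_orange",20)):print(t,[(r["pixel"],r["score"],onz(p,r["pixel"],z)[:2]) for r in place_of(t,p)])
P=np.array(o["position"]);x=R[:,0];c=P+140*x;print("claw exp",c,proj(p,[c[0],c[1],99]),proj(p,[c[0],c[1],137]))
print("rim",proj(p,[670,37,80]),proj(p,[679.3,-80.9,80]))
E
```

```text
5.1 [477.995 -40.227 106.658] 0.08109868648940631 [-0.166 -0.92  -1.507] 23.872216176122976
hook []
tub_orange []
claw exp [617.535 -28.886 106.609] [322.284 -22.285] [322.39  -75.482]
rim [ 204.14  -132.922] [ 431.404 -131.924]
```

View pics/w2.png

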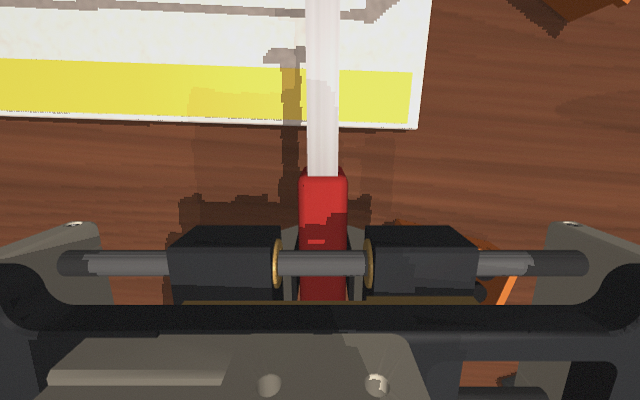

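The wrist view shows the hook held straight: handle at (323,235) and bar vertical at column 323. Move in over the rim.

Request:
{"api": "move_arm", "payload": {"rows": [[1.5,0.2,0,0,0,0],[3.5,0.4,0,0,0,0],[5.5,0.7,0,0,0,0],[7.6,0.9,0,0,0,0],[7.6,0.9,0,0,0,0]]}}

```text
clock: 5.75
position: [556.8, -30.9, 106.8]
tool_rot: [[0.997, 0.081, 0.002], [0.081, -0.997, 0.0], [0.002, 0.0, -1.0]]
ft_force: [0.0, 0.4, -1.3]
grip_width: 23.8
gripper_force: 40.0
```

```bash
python3 - <<'E'
from h import *
np.set_printoptions(precision=2,suppress=True)
o=get_obs();R=np.array(o["tool_rot"]);P=np.array(o["position"]);c=P+140*R[:,0];print(P,c)
a=get_image("top");b=get_image("scene")
pts=[("clawbotL",c+22*np.array([-.08,1,0]),100),("clawbotR",c-22*np.array([-.08,1,0]),100),("rimL",[670,37],80),("rimR",[679,-81],80)]
out=[]
for p,(x0,y0,x1,y1) in((a,(260,90,340,240)),(b,(300,190,430,320))):
    k=p["color"][y0:y1,x0:x1].copy();f=4
    k=cv2.resize(k,None,fx=f,fy=f,interpolation=cv2.INTER_CUBIC)
    for n,q,z in pts:
        u=proj(p,[q[0],q[1],z]);cv2.circle(k,tuple(int(v) for v in((u-[x0,y0]+.5)*f)),3,(0,0,255) if z==80 else (255,0,255),1)
    out.append(cv2.resize(k,(int(k.shape[1]*560/k.shape[0])-0,560)))
im=np.hstack(out);im=cv2.resize(im,None,fx=min(1,795/im.shape[1]),fy=min(1,795/im.shape[1]));print(im.shape);cv2.imwrite("pics/over.png",im[:,:,::-1])
E
```

```text
[556.81 -30.87 106.77] [696.35 -19.6  107.09]
(519, 795, 3)
```

View pics/over.png

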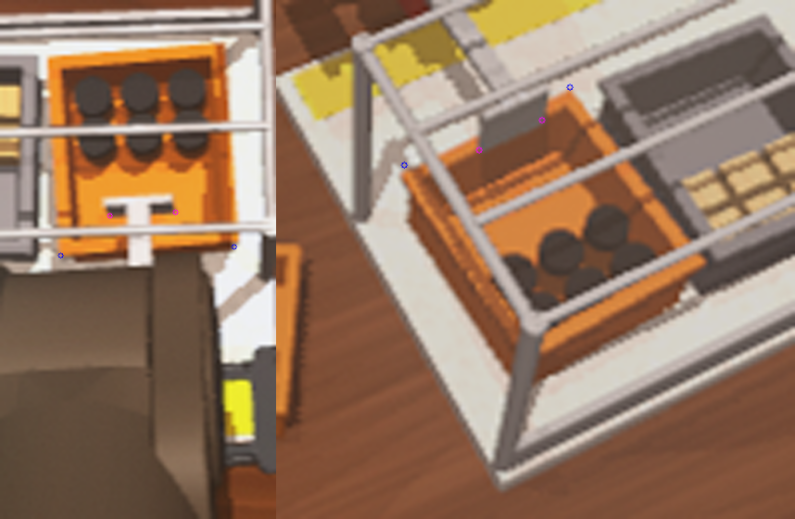

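The overlay shows the claw where computed (top view, about (140,210)), just behind the front rim and centred between the rim ends (60,255) and (234,246). It clears the wall. Lower it.

Request:
{"api": "move_arm", "payload": {"rows": [[0.3,0,0,0,0,0],[0.3,0,-1,0,0,0],[0.3,0,-2.2,0,0,0],[0.3,0,-3.4,0,0,0],[0.3,0,-4.5,0,0,0]]}}

```text
clock: 6.35
position: [556.4, -30.3, 60.2]
tool_rot: [[0.997, 0.082, -0.001], [0.082, -0.997, -0.0], [-0.001, -0.0, -1.0]]
ft_force: [-0.5, -0.2, -1.9]
grip_width: 23.7
gripper_force: 40.0
```

Request:
{"api": "move_arm", "payload": {"rows": [[-0.2,0,0,0,0,0],[-0.5,0,0,0,0,0],[-0.8,0,0,0,0,0],[-1.1,0,0,0,0,0],[-1.4,-0.1,0,0,0,0]]}}

```text
clock: 6.85
position: [543.6, -30.9, 62.3]
tool_rot: [[0.997, 0.082, 0.002], [0.082, -0.997, 0.0], [0.002, -0.0, -1.0]]
ft_force: [1.7, -0.1, -2.7]
grip_width: 23.8
gripper_force: 40.0
```

Request:
{"api": "move_arm", "payload": {"rows": [[-0.3,0,0,0,0,0],[-0.7,0,0,0,0,0],[-1.1,-0.1,0,0,0,0],[-1.5,-0.1,0,0,0,0],[-2,-0.1,0,0,0,0]]}}

```text
clock: 7.35
position: [523.4, -32.3, 62.0]
tool_rot: [[0.997, 0.081, 0.001], [0.081, -0.997, -0.0], [0.001, 0.0, -1.0]]
ft_force: [2.8, 0.4, 0.4]
grip_width: 23.9
gripper_force: 40.0
```

```bash
cat > ov.py <<'E'
from h import *
import sys
np.set_printoptions(precision=2,suppress=True)
o=get_obs();R=np.array(o["tool_rot"]);P=np.array(o["position"]);c=P+140*R[:,0];print(o["clock"],P,c,o["ft_force"],o["grip_width"])
a=get_image("top");b=get_image("scene");out=[]
for p,(x0,y0,x1,y1) in((a,(230,90,350,260)),(b,(270,150,430,320))):
    out.append(cv2.resize(p["color"][y0:y1,x0:x1],None,fx=2.8,fy=2.8,interpolation=cv2.INTER_CUBIC))
    print([(r["pixel"],round(r["score"],2),onz(p,r["pixel"],20)[:2]) for r in place_of("tub_orange",p)])
    print("claw bottom px",proj(p,c-[0,0,6.7]))
cv2.imwrite("pics/"+sys.argv[1],np.hstack(out)[:,:,::-1])
E
python3 ov.py o2.png
```

```text
7.35 [523.35 -32.33  62.  ] [662.89 -20.94  62.16] [2.79 0.41 0.4 ] 23.93408514191657
[([382.2, 155.5], 0.79, array([ 705.59, -215.84])), ([358.1, 275.7], 0.76, array([ 408.43, -161.99])), ([305.8, 147.6], 0.74, array([721.32, -25.11]))]
claw bottom px [302.42 168.61]
[([362.7, 246.7], 0.86, array([721.25, -12.49])), ([284.0, 278.0], 0.76, array([ 720.12, -223.19])), ([267.0, 181.7], 0.71, array([ 429.94, -163.64]))]
claw bottom px [350.29 222.32]
```

View pics/o2.png

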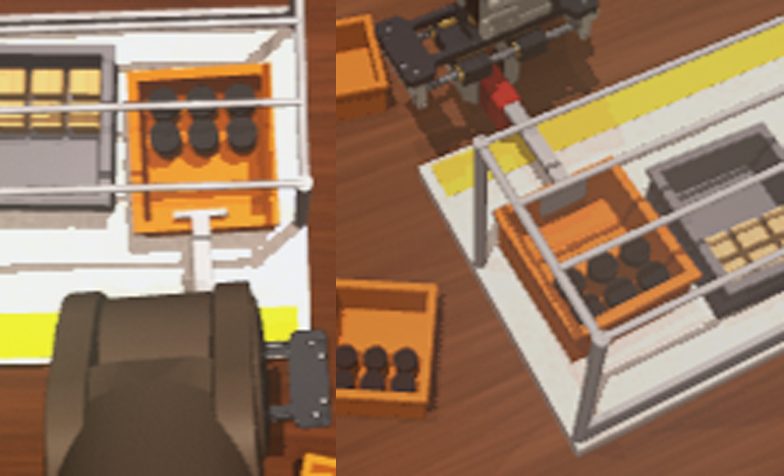

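The claw is hooked on the lip and the tub is sliding (top view: claw at (200,215) inside the rim at row 230). About 84 mm remain, along (-8.4, -0.4) cm.

Request:
{"api": "move_arm", "payload": {"rows": [[-0.5,0,0,0,0,0],[-1,-0.1,0,0,0,0],[-1.6,-0.1,0,0,0,0],[-2.2,-0.1,0,0,0,0],[-2.8,-0.1,0,0,0,0]]}}

```text
clock: 8.05
position: [494.3, -33.3, 61.7]
tool_rot: [[0.997, 0.082, -0.0], [0.082, -0.997, -0.0], [-0.0, 0.0, -1.0]]
ft_force: [2.9, -0.6, -3.3]
grip_width: 24.1
gripper_force: 40.0
```

Request:
{"api": "move_arm", "payload": {"rows": [[-0.6,0,0,0,0,0],[-1.2,-0.1,0,0,0,0],[-1.8,-0.1,0,0,0,0],[-2.4,-0.1,0,0,0,0],[-3,-0.2,0,0,0,0]]}}

```text
clock: 8.55
position: [464.7, -35.1, 61.8]
tool_rot: [[0.997, 0.082, 0.0], [0.082, -0.997, 0.0], [0.0, -0.0, -1.0]]
ft_force: [3.1, 0.2, -2.4]
grip_width: 23.8
gripper_force: 40.0
```

Request:
{"api": "move_arm", "payload": {"rows": [[-0.6,0,0,0,0,0],[-1.2,-0.1,0,0,0,0],[-1.7,-0.1,0,0,0,0],[-2.1,-0.1,0,0,0,0],[-2.3,-0.1,0,0,0,0]]}}

```text
clock: 9.05
position: [441.8, -36.3, 61.8]
tool_rot: [[0.997, 0.081, 0.0], [0.081, -0.997, -0.0], [0.0, 0.0, -1.0]]
ft_force: [2.4, -0.3, -2.2]
grip_width: 23.7
gripper_force: 40.0
```

```bash
python3 ov.py o3.png
```

```text
9.05 [441.76 -36.28  61.79] [581.3  -24.87  61.8 ] [ 2.43 -0.34 -2.15] 23.733667327415578
[([303.3, 181.2], 0.91, array([636.64, -21.4 ])), ([382.4, 152.0], 0.68, array([ 714.41, -216.2 ])), ([358.7, 274.1], 0.63, array([ 412.32, -163.37]))]
claw bottom px [303.04 202.52]
[([263.7, 183.1], 0.9, array([ 430.89, -173.74])), ([346.5, 221.7], 0.59, array([638.54, -17.31])), ([282.1, 276.7], 0.59, array([ 715.17, -226.16]))]
claw bottom px [335.07 198.58]
```

View pics/o3.png

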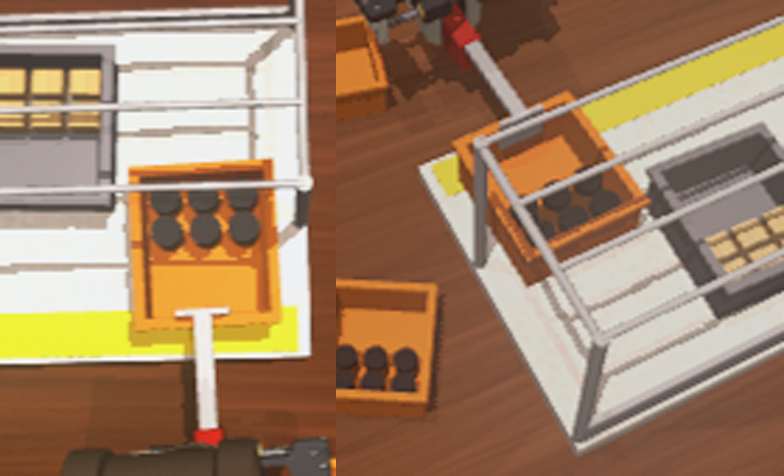

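The tub's front edge is on the strip (top view: front rim at row 328, strip rows 308–355), and the grey tub hasn't moved. Unhook by going slightly forward and up, then return to the old spot.

Request:
{"api": "move_arm", "payload": {"rows": [[0.3,0,0,0,0,0],[0.7,0,0,0,0,0],[0.7,0,0.5,0,0,0],[0.7,0,2,0,0,0],[0.7,0,4,0,0,0]]}}

```text
clock: 9.75
position: [448.5, -36.2, 101.8]
tool_rot: [[0.997, 0.082, -0.002], [0.082, -0.997, -0.0], [-0.002, -0.0, -1.0]]
ft_force: [0.1, -0.5, -2.1]
grip_width: 23.8
gripper_force: 40.0
```

Request:
{"api": "move_arm", "payload": {"rows": [[0,0,2,0,0,0],[0,-0.5,4,0,0,0],[0,-3,5,0,0,0],[0,-7,5,0,0,0.02],[0.2,-11,5,0,0,0.05]]}}

```text
clock: 10.25
position: [451.3, -147.0, 152.7]
tool_rot: [[0.991, 0.134, 0.001], [0.134, -0.991, -0.0], [0.001, 0.0, -1.0]]
ft_force: [0.1, -0.0, -1.7]
grip_width: 24.1
gripper_force: 40.0
```

Request:
{"api": "move_arm", "payload": {"rows": [[0.5,-4,0,0,0,0.03],[1,-8,0,0,0,0.07],[1.5,-12,0,0,0,0.11],[1.9,-15,0,0,0,0.11],[1.9,-16.4,0,0,0,0.11]]}}

```text
clock: 10.75
position: [469.8, -313.7, 151.9]
tool_rot: [[0.972, 0.236, 0.0], [0.236, -0.972, -0.001], [-0.0, 0.001, -1.0]]
ft_force: [0.5, -0.1, -2.1]
grip_width: 23.9
gripper_force: 40.0
```

```bash
python3 - <<'E'
from h import *
np.set_printoptions(precision=2,suppress=True)
o=get_obs();R=np.array(o["tool_rot"]);P=np.array(o["position"]);print(o["clock"],P,P+140*R[:,0],R[:,2],o["grip_width"])
p=get_image("top");print([(r["pixel"],onz(p,r["pixel"],20)[:2]) for r in place_of("tub_orange",p)],[(r["pixel"],onz(p,r["pixel"],P[2]-6.7)[:2]) for r in place_of("hook",p)])
E
```

```text
10.75 [ 469.79 -313.67  151.92] [ 605.83 -280.62  151.89] [ 0. -0. -1.] 23.861301057472282
[([359.0, 277.2], array([ 404.88, -164.25])), ([381.5, 154.2], array([ 708.82, -214.06])), ([305.2, 180.0], array([639.75, -26.04]))] [([420.7, 192.5], array([ 603.61, -284.48]))]
```

Request:
{"api": "move_arm", "payload": {"rows": [[0,0,-3,0,0,0],[0,0,-6,0,0,0],[0,0,-9,0,0,0],[0,0,-11.5,0,0,0],[0,0,-13,0,0,0]]}}

```text
clock: 11.4
position: [469.6, -307.0, 20.1]
tool_rot: [[0.97, 0.242, -0.002], [0.242, -0.97, 0.003], [-0.001, -0.003, -1.0]]
ft_force: [0.0, 0.6, -1.2]
grip_width: 24.2
gripper_force: 40.0
```

Request:
{"api": "move_arm", "payload": {"rows": [[0,0,-0.5,0,0,0],[0,0,-0.9,0,0,0],[0,0,-1.2,0,0,0],[0,0,-1.4,0,0,0],[0,0,-1.5,0,0,0]]}}

```text
clock: 11.9
position: [470.4, -310.3, 7.2]
tool_rot: [[0.971, 0.239, 0.001], [0.239, -0.971, -0.0], [0.001, 0.001, -1.0]]
ft_force: [-0.0, -0.8, -1.4]
grip_width: 23.4
gripper_force: 40.0
```

Request:
{"api": "move_arm", "payload": {"rows": [[0,0,-0.05,0,0,0],[0,0,-0.05,0,0,0],[0,0,-0.05,0,0,0],[0,0,-0.05,0,0,0],[0,0,-0.05,0,0,0]]}}

```text
clock: 12.4
position: [470.3, -310.3, 6.7]
tool_rot: [[0.971, 0.239, 0.001], [0.239, -0.971, -0.0], [0.0, 0.0, -1.0]]
ft_force: [-1.5, 1.3, 6.7]
grip_width: 23.9
gripper_force: 40.0
```

Request:
{"api": "move_arm", "payload": {"rows": [[0,0,0,0,0,0],[0,0,0,0,0,0],[0,0,0,0,0,0],[0,0,0,0,0,0],[0,0,0,0,0,0]], "jaw": 1}}

```text
clock: 12.9
position: [470.1, -310.2, 6.2]
tool_rot: [[0.971, 0.239, -0.0], [0.239, -0.971, -0.0], [-0.0, 0.0, -1.0]]
ft_force: [-0.7, -0.8, 0.9]
grip_width: 59.3
gripper_force: 0.0
```

Request:
{"api": "move_arm", "payload": {"rows": [[0,0,0,0,0,0],[0,0,0,0,0,0],[0,0,0,0,0,0],[0,0,0,0,0,0],[0,0,0,0,0,0]]}}

```text
clock: 13.4
position: [470.1, -310.2, 6.2]
tool_rot: [[0.971, 0.239, -0.0], [0.239, -0.971, -0.0], [-0.0, -0.0, -1.0]]
ft_force: [-0.3, -0.5, 0.4]
grip_width: 91.2
gripper_force: 0.0
```

Request:
{"api": "move_arm", "payload": {"rows": [[0,0,1,0,0,0],[0,0,4,0,0,0],[0,0,8,0,0,0],[0,0,12,0,0,0],[0,0,16,0,0,0]]}}

```text
clock: 13.9
position: [469.8, -310.1, 168.6]
tool_rot: [[0.971, 0.239, 0.0], [0.239, -0.971, -0.0], [0.0, 0.0, -1.0]]
ft_force: [0.6, 0.4, -0.3]
grip_width: 91.6
gripper_force: 0.0
```

Request:
{"api": "move_arm", "payload": {"rows": [[-2,-4,2,0,0,0],[-5,-7,2,0,0,0],[-8,-10,2,0,0,0],[-11,-14,2,0,0,0],[-14,-17,2,0,0,0]]}}

```text
clock: 14.4
position: [328.4, -482.3, 187.4]
tool_rot: [[0.971, 0.239, 0.001], [0.239, -0.971, -0.002], [0.0, 0.002, -1.0]]
ft_force: [-0.5, -1.7, 0.1]
grip_width: 92.1
gripper_force: 0.0
```

```bash
python3 - <<'E'
from h import *
o=get_obs();print(o["clock"],o["position"])
p=get_image("top");q=get_image("scene")
for k in(p,q):print([(r["pixel"],onz(k,r["pixel"],20)[:2].round()) for r in place_of("tub_orange",k)],[(r["pixel"],onz(k,r["pixel"],0)[:2].round()) for r in place_of("hook",k)])
im=np.hstack([p["color"][90:290,230:440],q["color"][140:340,190:430]])
cv2.imwrite("pics/end.png",cv2.resize(im,None,fx=1.7,fy=1.7,interpolation=cv2.INTER_CUBIC)[:,:,::-1])
E
```

```text
14.4 [ 328.43503331 -482.26617811  187.35531575]
[([379.2, 154.1], array([ 709., -208.])), ([356.3, 274.5], array([ 411., -158.])), ([303.0, 180.7], array([638., -21.]))] [([405.3, 198.3], array([ 602., -278.])), ([465.5, 238.7], array([ 505., -428.]))]
[([283.9, 279.1], array([ 723., -224.])), ([343.2, 223.1], array([639., -27.]))] [([173.6, 240.4], array([ 498., -445.])), ([247.2, 249.3], array([ 600., -279.]))]
```

View pics/end.png

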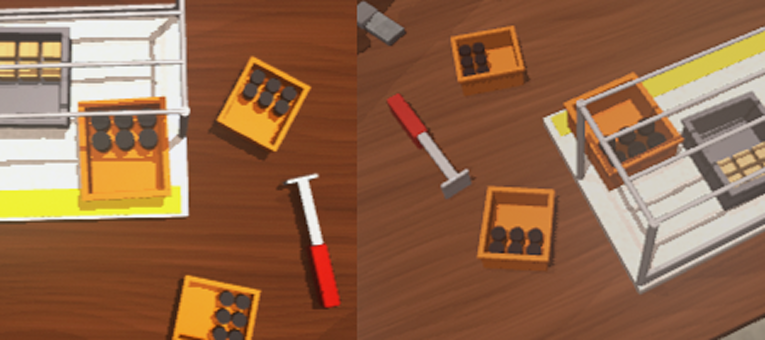

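The end picture shows the orange tub's front edge on the strip (about (125,200)). The hook stands upright on the bench (about (315,240)), clear of the shelf and released, and nothing else was disturbed.

```bash
python3 -c "
from bench import *
print(finish_job())"
```

```text
the job is handed in; nothing more can be done
None
```

I handed the job in at about 14.5 s: the orange tub's front edge is on the yellow strip (about 2 mm from its middle, by camera), the hook stands upright on the bench clear of the shelf and released, and the grey tub did not visibly move.

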